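# Load the tee bracket in the tilted welding fixture and clamp it down

## Task

Load the tee bracket into the tilted welding fixture: lay it flat on the sloping plate with its rib facing out and its bare end up the slope under the clamp, pushed fully home against the two lower pins and the two side pins. Then swing the toggle clamp's handle over and down until the clamp locks with its pad pressing on the bracket, and let go. Leave the other things on the table where they are.

Things in the scene. Friction and masses are not known exactly. Their poses are not given: they have to be found in the camera images.
- bracket: Tee bracket to load, bright steel, 0.42-0.65 kg: base plate 130 x 50 x 6 mm with a rib 8 mm thick upright on its middle line, x = -65 to +10, z = 6 to 51 mm; the rest of the plate is the bare end. It starts on the table, rib up. Origin: centre of the base plate's underside; x along it to the bare end, y across, z up the rib. Centre of mass x = -11 mm: grip the rib there.
- bare_end (a point): Middle of the top edge at the bracket's bare end: x = 65, y = 0, z = 6 mm in the bracket's frame.
- seat (a point): Point on the top face of the fixture's grey tilting plate (170 mm wide; 93 mm of it below and 159 mm above this point). x straight up the slope; y level across it, to the left for one looking up the slope; z square out of the plate. When the bracket is home its frame coincides with this one. The clamp stands on the plate at x = 96 to 160 mm, on the middle line.
- low_pins (a point): Point on the plate midway between the two lower pins (steel, 10 mm thick, 14 mm high). In the seat's frame they stand at x = -70, y = +15 and -15 mm, so the home bracket's lower edge (x = -65) touches them.
- side_pins (a point): Point on the plate midway between the two side pins (same size). In the seat's frame they stand at y = -30, x = -35 and +35 mm, so the home bracket's right edge (y = -25) touches them.
- tilt (a joint): Slope of the tilting plate from level, rad (0.49 to 0.70 at the start). Its locks are tight: it does not give in use.
- clamp_arm (a joint): How far the toggle clamp's arm has closed, rad: 0 open (arm stands up off the plate, its top 90 mm out from it, its pad pointing down the slope), 1.40 to 1.45 closed (arm parallel with the plate, pointing down the slope, pad on the bracket's bare end). The handle drives it through the toggle links; it stays where it is left.
- handle_end (a point): On the axis of the clamp handle's round black grip (19 mm thick, 80 long), 12 mm short of its free end, 104 mm from the handle's pin. In the seat's frame (y = 0) it stands open at x = 125, z = 124 mm, the handle square to the plate, behind the arm and 40 mm taller. Closed and locked: x = 215, z = 34 to 40, the handle parallel with the plate and pointing up the slope.
- handle_pin (a point): The handle's pin, where it joins the arm; in the seat's frame x = 127, z = 20 mm open and x = 111, z = 42 closed. To close, push the grip from its down-slope side up the slope, then down: handle_end passes (x, z) = (146, 126) (166, 124) (182, 118) (193, 111) (201, 104) (206, 94) (210, 82) (215, 52), then snaps just past dead centre onto its stop at (215, 34 to 40). Under 10 N.
- clamp_pad: Rubber pad, 18 mm across, sprung 12 N/mm on the arm's spindle (the origin lies on the arm's pin, not at the pad). Closed, it stands at x = 47, y = 0 in the seat's frame and squeezes the bracket's 6 mm base plate with about 9 N.
- fixture: The tilting fixture, fixed to the table: steel base 250 x 215 x 12 mm (origin: centre of its underside, x level, towards its high side; the slope faces the robot's right), tilting plate hinged at its low edge, slotted steel cheeks beside the plate at y = +/-100 mm, up to about 45 mm above its face. The clamp is part of it.
- flat_bar: Bystander: plain steel flat bar 160 x 40 x 8 mm, lying flat. Origin centre of underside.
- angle_offcut: Bystander: steel angle offcut, 130 mm long, legs 50 mm, 6 mm thick, one leg upright along its edge. Origin centre of underside.
- tube_offcut: Bystander: square steel tube offcut 120 x 40 x 40 mm. Origin centre of underside.
- magnet_square: Bystander: dark magnetic welding square, 100 x 18 mm, 100 mm high. Origin centre of underside.
- spray_can: Bystander: upright white spray can, 64 mm across, 190 mm high. Origin centre of underside.
- chipping_hammer: Bystander: hammer with wooden handle, 270 mm long, lying.
- wire_brush: Bystander: brush with wooden handle, 240 mm long, lying.
There are look-alikes about, which are no part of the job. Leave any purple or red look-alike of the bracket alone.

How it is judged:
By the outcome, as a careful person would: the job done as asked, in the order asked, and still so for the second after the job is handed in, with the robot touching nothing.
It also fails if it takes over 69 s, if anything falls off the work surface, if the arm or the gripper's body presses on something with over 40 N, if the wrist force passes 120 N, or if a joint passes its speed limit or range.

## Robot

A 7-joint arm with a two-finger parallel gripper is mounted at the origin on the work surface. World frame = base frame: x ahead of the robot, y to its left, z up, the work surface at z = 0. Lengths are in m, angles in rad, forces in N, time in s.
With the tool pointing down it reaches from about 0.4 to 0.85 m from the base axis. Payload 10.4 kg.
Tool frame: the origin (TCP) lies on the centre line of the jaws, within the pads' length; the fingertips stand 8 mm ahead of it and the grasp point (between the pads) lies 11 mm behind it; z points along the fingers, y is the line along which they close (so a half turn about z gives the same grasp; the last joint's range is limited). The gripper opens to 87 mm and grips with 3 to 60 N. Pads are 19 mm wide; open, the fingers measure 117 mm over their backs; the gripper's body (75 mm by 190 mm) begins 51 mm behind the grasp point.
Start: joints at [-1.313, 0.332, -0.065, 1.46, 0.022, 1.35, -0.088], TCP at [0.173, 0.601, 0.231] pointing down, gripper open.
Joint ranges: [-2.6, 2.6], [-0.5, 2.12], [-1.47, 1.34], [0.16, 2.42], [-1.27, 4.41], [0.06, 2.06], [-2.6, 2.6]. Speed limits (rad/s): [2.22, 2.22, 2.79, 2.79, 3.14, 3.14, 3.14].

## Interface

Orientations are given as a rotation vector (axis times angle).
In Python, from plant import * gives the robot as it stands.
- The arm moves only by the tool step_arm, never from a script. Its argument "plan" is a list of rows, each an object of numbers: "wx", "wy", "wz": the turn, a rotation vector about the tool's x, y, z in rad; "tx", "ty", "tz": the shift along the tool's x, y, z in cm; "gripper": the finger opening in cm, from 0 to 8.7. In form: [{"wx": .., "wy": .., "wz": .., "tx": .., "ty": .., "tz": .., "gripper": ..}, ...]. A call has 1 to 10 rows; each row is the pose to reach, as a shift and turn from the pose commanded when the call began, along the tool's axes at that moment; what a row does not reach only later rows make up. A row lasts 1/10 s, in which the tool goes at most 50 mm and 8.59 degrees, less where a joint would pass 70% of its speed; a pose out of reach is approached as far as the arm can. A call with a gripper value outside its range is refused whole. The fingers move at their own pace and stop on an object; the grip force is fixed at half the most. Time passes only in rows, so rows that repeat a pose let the fingers close. It gives the time, the measured TCP pose, the force, the opening and the grip force at its end, in the units of the state.
- get_obs(): the state, without advancing time (a new reading comes with each control period).
- capture(name): name is "scene" or "top" or "wrist"; returns the picture (400x640x3 uint8, blue, green, red); there is no depth.
- get_calibration(name): a dict with "vfov" (degrees; the focal length in pixels is half the picture's height over the tangent of half this angle, whatever the lens; pixels are square), "cx", "cy" (the principal point, pixels), "T" (4x4, takes a point from camera to world coordinates). Camera axes: x right, y up, looking along -z (the intrinsics and any distortion apply to the point x, -y, -z); pixel columns grow to the right and rows downward; lengths in m; the calibration is good to about 2 mm. A picture is of the moment at which its call begins: read the wrist's pose just before it. get_calibration takes no time and is no camera call; for the wrist camera it gives the pose at the moment of the call.
- hand_in(): hands the job in; it is judged then, once.
The state is a dict: "t": time; "joints": joint angles; "qvel": joint speeds; "joint_efforts": joint torques, N m; "position": TCP position; "tool_rot": TCP orientation; "ft_force": force on the tool from outside, world axes, zero at the start; "moment": the same for the moment, N m; "finger_gap": opening from 0.0 (shut) to 1.0 (fully open); "grip_force": force on a finger pad.
Only numpy, scipy, OpenCV 4.12 (cv2) and the standard library are available. Lean on these libraries where they do the work, as an engineer would, in place of code of your own. Each camera call takes 0.05 s, during which the arm holds its last target. There are 200 camera calls.

## Working session

There is one attempt and no reset: what is moved stays moved. The work goes in short steps, Python scripts to look and compute and a tool call to move; the robot and the scene stay as the last step left them, time stands still between calls to the robot, and variables do not carry over. Pictures are saved under pics/ and viewed, at most 10 in all, crops included, and the job is handed in when it is done.

Besides the shell and the picture viewer there is one more tool, called after "Call:" as name(argument=value, ...), one argument or row to a line, values as JSON. step_arm: Moves the arm, as the interface text tells. Its arguments: {"type":"object","properties":{"plan":{"type":"array"}},"required":["plan"]}

```bash
mkdir -p pics; ls; python3 - <<'E'
from plant import *
import cv2,numpy as np
o=get_obs();print(o)
for n in("scene","top"):
    im=capture(n);cv2.imwrite(f"pics/{n}0.png",im);print(n,get_calibration(n))
E
```

```text
pics
{'t': 0.0, 'joints': array([-1.31255536,  0.33285832, -0.0647067 ,  1.4609615 ,  0.02164003,
        1.34991085, -0.08850024]), 'qvel': array([ 1.24680553e-03,  3.76553870e-04,  1.26368783e-03,  1.16062497e-04,
        8.75715410e-04, -2.06209158e-05,  1.54783710e-04]), 'joint_efforts': array([-1.02294023e-03, -6.23246741e+01,  2.40848854e-02, -3.89903426e+01,
       -6.13569003e-02,  3.97908222e-02,  1.22371762e-04]), 'position': array([0.17313486, 0.60013657, 0.2297528 ]), 'tool_rot': array([-4.39625517e-01, -3.11058195e+00,  2.25880844e-03]), 'ft_force': array([-0.23514163,  0.04128163,  0.39745714]), 'moment': array([-0.00501626,  0.00908062,  0.01406724]), 'grip_force': 0.0, 'finger_gap': 0.9996824252199252}
scene {'vfov': 52.54943011867702, 'cx': 320.63983818891825, 'cy': 196.64539559102957, 'T': array([[-0.59561364, -0.60684466,  0.52629265,  1.34186096],
       [ 0.80313669, -0.46187436,  0.37635559,  0.48175054],
       [ 0.0146917 ,  0.64684746,  0.76247788,  1.29758463],
       [ 0.        ,  0.        ,  0.        ,  1.        ]])}
top {'vfov': 44.57438598891262, 'cx': 321.6633902089975, 'cy': 204.69660098091478, 'T': array([[-0.01660526,  0.99698475, -0.07580021,  0.40633977],
       [-0.99984632, -0.016131  ,  0.00686467, -0.08179991],
       [ 0.00562124,  0.07590255,  0.9970994 ,  1.68795333],
       [ 0.        ,  0.        ,  0.        ,  1.        ]])}
```

View pics/scene0.png

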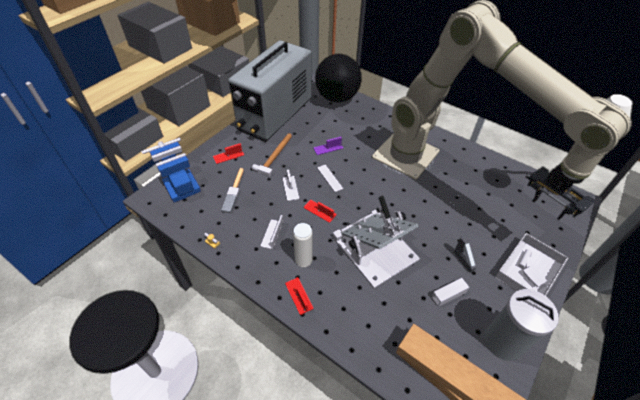

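View pics/top0.png

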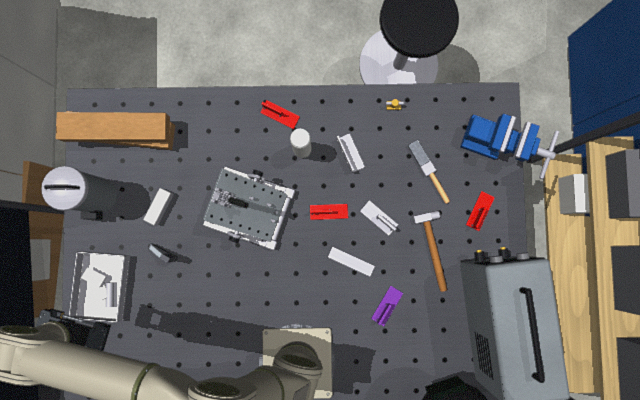

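The scene shows the fixture at about (380,245) and a steel tee candidate at (290,185). The top view shows steel candidates at (378,217), (349,153) and (351,262). It also shows red look-alikes at (280,113), (329,212) and (480,210), and a purple one at (387,305). I'll confirm in a crop.

```bash
python3 - <<'E'
import cv2
im=cv2.imread("pics/top0.png")
a=cv2.resize(im[125:255,195:425],None,fx=3.45,fy=3.45,interpolation=cv2.INTER_CUBIC)
cv2.imwrite("pics/crop0.png",a);print(a.shape)
E
```

```text
(448, 794, 3)
```

View pics/crop0.png

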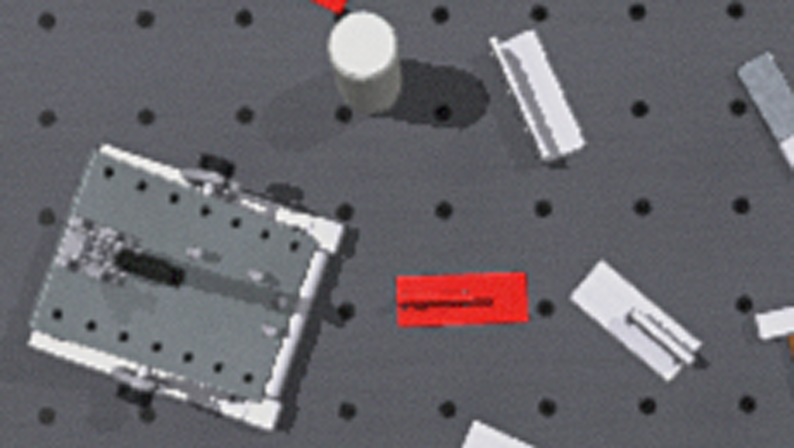

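The bracket is the bright steel tee at top px (379,217) (crop 636,320). It has its rib on the middle line and its bare end to the upper left. The angle at (349,153) has its leg on the edge, (351,262) is a plain bar, and the others are red or purple.

```bash
cat > h.py <<'E'
from plant import *
import cv2,numpy as np
from scipy.spatial.transform import Rotation as R
def ray(c,uv):
    f=200/np.tan(np.radians(c["vfov"])/2);uv=np.atleast_2d(np.asarray(uv,float))
    d=np.c_[(uv[:,0]-c["cx"])/f,-(uv[:,1]-c["cy"])/f,-np.ones(len(uv))]@c["T"][:3,:3].T
    return c["T"][:3,3],d
def onz(c,uv,z):
    o,d=ray(c,uv);return o+d*((z-o[2])/d[:,2])[:,None]
def proj(c,P):
    f=200/np.tan(np.radians(c["vfov"])/2);p=(np.atleast_2d(P)-c["T"][:3,3])@c["T"][:3,:3]
    return np.c_[c["cx"]-f*p[:,0]/p[:,2],c["cy"]+f*p[:,1]/p[:,2]]
def tri(obs):  # [(calib,uv)..] -> point, residual
    A=np.zeros((3,3));b=np.zeros(3);L=[]
    for c,uv in obs:
        o,d=ray(c,uv);d=d[0]/np.linalg.norm(d[0]);M=np.eye(3)-np.outer(d,d);A+=M;b+=M@o;L.append((M,o))
    p=np.linalg.solve(A,b);return p,max(np.linalg.norm(M@(p-o)) for M,o in L)
def tcp():
    o=get_obs();return o["position"],R.from_rotvec(o["tool_rot"])
def delta(p,Rt):
    p0,R0=tcp();t=R0.inv().apply(np.asarray(p)-p0)*100;w=(R0.inv()*Rt).as_rotvec()
    print("t(cm)",t.round(2),"w",w.round(3),"n>=",int(max(np.linalg.norm(t)/5,np.degrees(np.linalg.norm(w))/8.59))+1)
def axes(x,z):  # tool rot from x hint, z
    z=np.array(z,float);z/=np.linalg.norm(z);x=np.array(x,float);x-=z*(x@z);x/=np.linalg.norm(x)
    return R.from_matrix(np.c_[x,np.cross(z,x),z])
E
python3 - <<'E'
from h import *
c=get_calibration("top");im=cv2.imread("pics/top0.png")
g=im[195:240,355:403];m=(g.min(2)>110).astype(np.uint8)
cs,_=cv2.findContours(m,cv2.RETR_EXTERNAL,cv2.CHAIN_APPROX_NONE);k=max(cs,key=cv2.contourArea)
b=cv2.boxPoints(cv2.minAreaRect(k))+[355,195];print(b);P=onz(c,b,.006);print(P.round(4),P.mean(0))
print("tee lens", np.linalg.norm(P[0]-P[1]),np.linalg.norm(P[1]-P[2]))
# fixture rough (plate corners from crop)
u=np.array([[100,148],[340,228],[275,425],[30,340]])/3.45+[195,125]
print("fix",onz(c,u,.03).round(3))
w=get_calibration("wrist");p,r=tcp();print(w)
print("cam in tool",r.inv().apply(w["T"][:3,3]-p),(r.inv().as_matrix()@w["T"][:3,:3]).round(3))
E
```

```text
[[359.00972366 211.11345291]
 [368.99351883 199.25769901]
 [398.86385727 224.41167068]
 [388.8800621  236.26742554]]
[[ 0.5099 -0.222   0.006 ]
 [ 0.5504 -0.2575  0.006 ]
 [ 0.4617 -0.3585  0.006 ]
 [ 0.4215 -0.3229  0.006 ]] [ 0.48587309 -0.29025072  0.006     ]
tee lens 0.05388840736889751 0.1344332577241662
fix [[0.664 0.239 0.03 ]
 [0.581 0.002 0.03 ]
 [0.387 0.068 0.03 ]
 [0.475 0.308 0.03 ]]
{'vfov': 62.432860575693766, 'cx': 322.9368526466812, 'cy': 200.06499406012856, 'T': array([[ 0.2772419 , -0.92375231, -0.26423208,  0.10016392],
       [ 0.96079956,  0.26624543,  0.07731484,  0.62008538],
       [-0.00106918, -0.27530898,  0.9613552 ,  0.38308424],
       [ 0.        ,  0.        ,  0.        ,  1.        ]])}
cam in tool [ 0.07560954 -0.00131145 -0.15325813] [[-0.     0.961  0.275]
 [ 1.     0.    -0.   ]
 [-0.     0.275 -0.961]]
```

```bash
python3 - <<'E'
from h import *
u=np.array([.33,.944,0]);t=.6;X=u*np.cos(t)+[0,0,np.sin(t)];n=-u*np.sin(t)+[0,0,np.cos(t)]
s=np.array([.51,.11,.08]);p0,r0=tcp()
delta(p0+[.05,-.05,.15],r0); delta(s+n*.25,axes(X,-n))
delta(s+n*.25+[0,0,.1],axes(X,-n))
E
```

```text
t(cm) [ -6.19  -3.44 -15.  ] w [0. 0. 0.] n>= 4
t(cm) [-45.17 -51.87  -5.58] w [-0.487  0.461  1.572] n>= 14
t(cm) [-45.17 -51.88 -15.58] w [-0.487  0.461  1.572] n>= 15
```

Call:
step_arm(
  plan=[
    {"tx": -3, "ty": -2, "tz": -5},
    {"tx": -5, "ty": -3, "tz": -10},
    {"tx": -8, "ty": -6, "tz": -14, "wz": 0.1},
    {"tx": -45, "ty": -52, "tz": -15.5, "wx": -0.49, "wy": 0.46, "wz": 1.57},
    {"tx": -45, "ty": -52, "tz": -15.5, "wx": -0.49, "wy": 0.46, "wz": 1.57},
    {"tx": -45, "ty": -52, "tz": -15.5, "wx": -0.49, "wy": 0.46, "wz": 1.57},
    {"tx": -45, "ty": -52, "tz": -15.5, "wx": -0.49, "wy": 0.46, "wz": 1.57},
    {"tx": -45, "ty": -52, "tz": -15.5, "wx": -0.49, "wy": 0.46, "wz": 1.57},
    {"tx": -45, "ty": -52, "tz": -15.5, "wx": -0.49, "wy": 0.46, "wz": 1.57},
    {"tx": -45, "ty": -52, "tz": -15.5, "wx": -0.49, "wy": 0.46, "wz": 1.57},
  ],
)

```text
schema error: expected keys wx, wy, wz, tx, ty, tz, gripper
```

```bash
python3 - <<'E'
from h import *
u=np.array([.33,.944,0]);t=.6;X=u*np.cos(t)+[0,0,np.sin(t)];n=-u*np.sin(t)+[0,0,np.cos(t)]
s=np.array([.51,.11,.08]);print(get_obs()["joints"].round(2))
delta(s+n*.25+[0,0,.03],axes(X,-n))
E
```

```text
[-1.31  0.33 -0.06  1.46  0.02  1.35 -0.09]
t(cm) [-45.17 -51.87  -8.58] w [-0.487  0.461  1.572] n>= 14
```

All keys are needed.

Call:
step_arm(
  plan=[
    {"tx": -3, "ty": -2, "tz": -5, "wx": 0, "wy": 0, "wz": 0, "gripper": 8.7},
    {"tx": -5, "ty": -3, "tz": -10, "wx": 0, "wy": 0, "wz": 0, "gripper": 8.7},
    {"tx": -8, "ty": -6, "tz": -14, "wx": 0, "wy": 0, "wz": 0.1, "gripper": 8.7},
    {"tx": -45, "ty": -52, "tz": -15.5, "wx": -0.49, "wy": 0.46, "wz": 1.57, "gripper": 8.7},
    {"tx": -45, "ty": -52, "tz": -15.5, "wx": -0.49, "wy": 0.46, "wz": 1.57, "gripper": 8.7},
    {"tx": -45, "ty": -52, "tz": -15.5, "wx": -0.49, "wy": 0.46, "wz": 1.57, "gripper": 8.7},
    {"tx": -45, "ty": -52, "tz": -15.5, "wx": -0.49, "wy": 0.46, "wz": 1.57, "gripper": 8.7},
    {"tx": -45, "ty": -52, "tz": -15.5, "wx": -0.49, "wy": 0.46, "wz": 1.57, "gripper": 8.7},
    {"tx": -45, "ty": -52, "tz": -15.5, "wx": -0.49, "wy": 0.46, "wz": 1.57, "gripper": 8.7},
    {"tx": -45, "ty": -52, "tz": -15.5, "wx": -0.49, "wy": 0.46, "wz": 1.57, "gripper": 8.7},
  ],
)

```text
t: 1.1
position: [0.3619, 0.2101, 0.3719]
tool_rot: [-1.797, -2.225, -0.496]
ft_force: [1.1, 0.7, -0.2]
finger_gap: 1.003
grip_force: 0.0
```

```bash
python3 - <<'E'
from h import *
u=np.array([.33,.944,0]);t=.6;X=u*np.cos(t)+[0,0,np.sin(t)];n=-u*np.sin(t)+[0,0,np.cos(t)]
s=np.array([.51,.11,.08]);print(get_obs()["joints"].round(2))
delta(s+n*.25+[0,0,.03],axes(X,-n))
E
```

```text
[-0.83 -0.37  0.37  1.89 -0.23  1.38 -0.24]
t(cm) [-25.25   4.94  -4.09] w [-0.157  0.163  0.513] n>= 6
```

Call:
step_arm(
  plan=[
    {"tx": -25, "ty": 5, "tz": -4, "wx": -0.16, "wy": 0.16, "wz": 0.51, "gripper": 8.7},
    {"tx": -25, "ty": 5, "tz": -4, "wx": -0.16, "wy": 0.16, "wz": 0.51, "gripper": 8.7},
    {"tx": -25, "ty": 5, "tz": -4, "wx": -0.16, "wy": 0.16, "wz": 0.51, "gripper": 8.7},
    {"tx": -25, "ty": 5, "tz": -4, "wx": -0.16, "wy": 0.16, "wz": 0.51, "gripper": 8.7},
    {"tx": -25, "ty": 5, "tz": -4, "wx": -0.16, "wy": 0.16, "wz": 0.51, "gripper": 8.7},
    {"tx": -25, "ty": 5, "tz": -4, "wx": -0.16, "wy": 0.16, "wz": 0.51, "gripper": 8.7},
    {"tx": -25, "ty": 5, "tz": -4, "wx": -0.16, "wy": 0.16, "wz": 0.51, "gripper": 8.7},
    {"tx": -25, "ty": 5, "tz": -4, "wx": -0.16, "wy": 0.16, "wz": 0.51, "gripper": 8.7},
  ],
)

```text
t: 1.9
position: [0.4643, -0.0164, 0.3172]
tool_rot: [-2.208, -1.585, -0.683]
ft_force: [1.0, 0.2, 0.2]
finger_gap: 1.004
grip_force: 0.0
```

```bash
python3 - <<'E'
from h import *
import pickle
print(get_obs()["joints"].round(2))
c=get_calibration("wrist");im=capture("wrist");cv2.imwrite("pics/w1.png",im);pickle.dump(c,open("w1.pkl","wb"))
E
```

```text
[-0.7  -0.24  0.94  1.9  -0.41  1.34 -0.01]
```

View pics/w1.png

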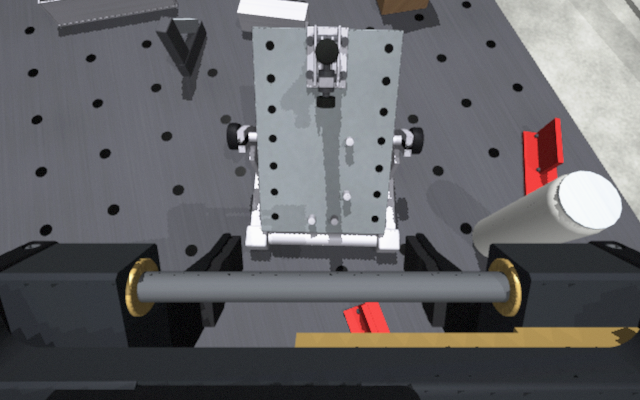

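The wrist view shows the plate with corners at (254,27), (403,29), (383,232) and (240,235). The side pins are at (349,142) and (347,196), the low pins at (312,220) and (335,220), and the open clamp at (327,70). I'll take a stereo pair.

Call:
step_arm(
  plan=[
    {"tx": -3, "ty": 5, "tz": 3, "wx": 0, "wy": 0, "wz": 0, "gripper": 8.7},
    {"tx": -3, "ty": 7, "tz": 4, "wx": 0, "wy": 0, "wz": 0, "gripper": 8.7},
    {"tx": -3, "ty": 7, "tz": 4, "wx": 0, "wy": 0, "wz": 0, "gripper": 8.7},
    {"tx": -3, "ty": 7, "tz": 4, "wx": 0, "wy": 0, "wz": 0, "gripper": 8.7},
    {"tx": -3, "ty": 7, "tz": 4, "wx": 0, "wy": 0, "wz": 0, "gripper": 8.7},
  ],
)

```text
t: 2.45
position: [0.5299, -0.0419, 0.2671]
tool_rot: [-2.209, -1.584, -0.68]
ft_force: [-0.3, -0.2, -0.3]
finger_gap: 0.997
grip_force: 0.0
```

```bash
cat > snap.py <<'E'
import sys,pickle
from h import *
n=sys.argv[1];c=get_calibration("wrist");im=capture("wrist");cv2.imwrite(f"pics/{n}.png",im);pickle.dump(c,open(n+".pkl","wb"))
print(get_obs()["qvel"].round(3),get_obs()["joints"].round(2))
E
python3 snap.py w2
```

```text
[-0.001 -0.035  0.011  0.001 -0.003  0.001  0.006] [-0.69  0.18  1.17  1.82 -0.76  1.42  0.35]
```

Call:
step_arm(
  plan=[
    {"tx": 0, "ty": -5, "tz": 0, "wx": 0, "wy": 0, "wz": 0, "gripper": 8.7},
    {"tx": 0, "ty": -10, "tz": 0, "wx": 0, "wy": 0, "wz": 0, "gripper": 8.7},
    {"tx": 0, "ty": -14, "tz": 0, "wx": 0, "wy": 0, "wz": 0, "gripper": 8.7},
    {"tx": 0, "ty": -14, "tz": 0, "wx": 0, "wy": 0, "wz": 0, "gripper": 8.7},
    {"tx": 0, "ty": -14, "tz": 0, "wx": 0, "wy": 0, "wz": 0, "gripper": 8.7},
    {"tx": 0, "ty": -14, "tz": 0, "wx": 0, "wy": 0, "wz": 0, "gripper": 8.7},
  ],
)

```text
t: 3.1
position: [0.3969, 0.0029, 0.2691]
tool_rot: [-2.206, -1.585, -0.694]
ft_force: [-0.3, -0.5, 0.3]
finger_gap: 0.996
grip_force: 0.0
```

```bash
python3 snap.py w3; python3 - <<'E'
import cv2,numpy as np
a,b=[cv2.imread(f"pics/{n}.png") for n in("w2","w3")]
print(a.shape)
# both, plate area at 2x: find columns
for i in (a,b):
    m=((i[:,:,0]>i[:,:,2]+4)&(i[:,:,1]>100)).astype(np.uint8);m[250:]=0
    s=cv2.connectedComponentsWithStats(m)[2];print(s[1:][s[1:,4]>1000])
E
```

```text
[-0.024  0.08   0.038 -0.029 -0.007 -0.004  0.005] [-0.65 -0.46  0.82  2.11 -0.27  1.23 -0.11]
(400, 640, 3)
[[    0     0   640   250 90961]]
[[     0      0    628    250 107105]]
```

```bash
python3 - <<'E'
import cv2,numpy as np
a,b=[cv2.imread(f"pics/{n}.png") for n in("w2","w3")]
f=lambda i,x:cv2.resize(i[0:240,x:x+200],None,fx=2,fy=2,interpolation=cv2.INTER_CUBIC)
cv2.imwrite("pics/c23.png",np.hstack([f(a,160),f(b,290)]))
E
```

```text
(no output)
```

View pics/c23.png

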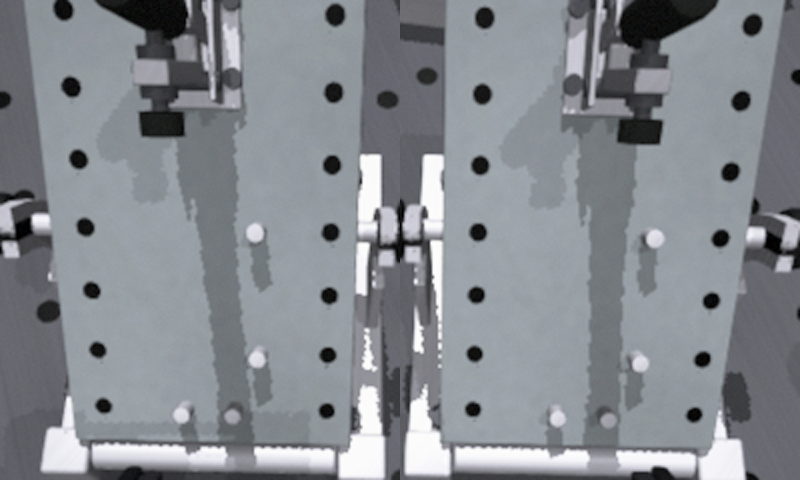

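The crop shows the pins, both hole columns and the pad (bottom face at about (162,125) and (640,132)) clearly in both views. I'll triangulate them.

```bash
cat > fx.py <<'E'
from h import *
import pickle
I=[cv2.imread(f"pics/{n}.png") for n in("w2","w3")];C=[pickle.load(open(n+".pkl","rb")) for n in("w2","w3")]
off=[160,290]
def cen(k,q,bright):
    x,y=q[0]/2+off[k],q[1]/2;r=6;x0,y0=int(round(x))-r,int(round(y))-r
    g=cv2.cvtColor(I[k],cv2.COLOR_BGR2GRAY)[y0:y0+2*r+1,x0:x0+2*r+1].astype(float)
    w=np.clip(60-g,0,None) if not bright else None
    if bright: return np.array([x,y])
    yy,xx=np.mgrid[:2*r+1,:2*r+1];return np.array([x0+(w*xx).sum()/w.sum(),y0+(w*yy).sum()/w.sum()])
H2=[(71,87),(79,159),(85,227),(92,291),(98,350),(104,406),(334,93),(332,165),(331,233),(329,296),(328,355),(327,411)]
H3=[(82,94),(80,165),(78,232),(77,295),(75,354),(73,409),(340,101),(330,172),(321,238),(311,300),(303,359),(294,415)]
P2=[(255,230),(258,355),(182,411),(233,412)];P3=[(255,236),(240,360),(157,414),(208,416)]
f=lambda a,b,br:[tri([(C[0],cen(0,p,br)),(C[1],cen(1,q,br))]) for p,q in zip(a,b)]
h=f(H2,H3,0);p=f(P2,P3,1)
print("res mm",[round(r*1e3,1) for _,r in h+p])
h=np.array([a for a,_ in h]);p=np.array([a for a,_ in p])
c0=h.mean(0);U,S,V=np.linalg.svd(h-c0);n=V[2]*np.sign(V[2][2]);print("plane rms",S[2]/12**.5)
x=(h[0]-h[5])+(h[6]-h[11]);x-=n*(n@x);x/=np.linalg.norm(x);y=np.cross(n,x)
print("x azim",np.degrees(np.arctan2(x[1],x[0])),"tilt",np.arcsin(x[2]),"y z-comp",y[2])
M=np.c_[x,y,n]
q=(p-c0)@M;print("pins in plate frame",q.round(4))
print("holes",((h-c0)@M).round(4))
nom=np.array([[.035,-.03],[-.035,-.03],[-.07,.015],[-.07,-.015]])
# 2-D rigid fit
A=nom-nom.mean(0);B=q[:,:2]-q[:,:2].mean(0);a=np.arctan2((A[:,0]*B[:,1]-A[:,1]*B[:,0]).sum(),(A*B).sum())
r=np.array([[np.cos(a),-np.sin(a)],[np.sin(a),np.cos(a)]]);o=q[:,:2].mean(0)-r@nom.mean(0)
print("turn",a,"resid",(q[:,:2]-(nom@r.T+o)).round(4))
seat=c0+M@[o[0],o[1],0];Ms=M@np.block([[r,np.zeros((2,1))],[0,0,1]])
print("seat",seat.round(4));print(Ms.round(4));np.savez("seat.npz",s=seat,M=Ms)
pad,rr=tri([(C[0],(162/2+160,133/2)),(C[1],(240/2+290,142/2))]);print("pad tip low edge",((pad-seat)@Ms).round(4),rr)
E
python3 fx.py
```

```text
res mm [np.float64(0.1), np.float64(0.1), np.float64(0.0), np.float64(0.0), np.float64(0.1), np.float64(0.0), np.float64(0.0), np.float64(0.1), np.float64(0.1), np.float64(0.1), np.float64(0.1), np.float64(0.0), np.float64(0.1), np.float64(0.3), np.float64(0.1), np.float64(0.1)]
plane rms 0.00013658315163828997
x azim 69.92697994517458 tilt 0.6633270840616683 y z-comp 0.0010577453766539846
pins in plate frame [[ 0.0186 -0.0278  0.0129]
 [-0.0511 -0.0281  0.0106]
 [-0.086   0.0173  0.0102]
 [-0.086  -0.0129  0.011 ]]
holes [[ 0.0875  0.0675 -0.0002]
 [ 0.0525  0.0675  0.0002]
 [ 0.0175  0.0674  0.0002]
 [-0.0175  0.0674 -0.    ]
 [-0.0524  0.0675 -0.0001]
 [-0.0875  0.0675  0.    ]
 [ 0.0874 -0.0675 -0.    ]
 [ 0.0525 -0.0675 -0.0001]
 [ 0.0175 -0.0675  0.    ]
 [-0.0175 -0.0674  0.0001]
 [-0.0524 -0.0674  0.0002]
 [-0.0875 -0.0675 -0.0002]]
turn -0.0001445526221771202 resid [[-0.0003  0.0001]
 [ 0.     -0.0002]
 [ 0.0001  0.0001]
 [ 0.0002 -0.    ]]
seat [0.5146 0.1225 0.0993]
[[ 0.2706 -0.9395 -0.2101]
 [ 0.74    0.3425 -0.5788]
 [ 0.6157  0.0011  0.7879]]
pad tip low edge [0.0791 0.     0.0815] 0.00036605887584124333
```

The fixture pose is solid: tilt 0.663, and the pin fit residuals are under 0.3 mm. Now I'll move over the bracket.

```bash
python3 - <<'E'
from h import *
b=np.array([.66,.75,0]);b/=np.linalg.norm(b)
delta(np.array([.486,-.29,.22])-.05*b,axes(b,[0,0,-1]))
E
```

```text
t(cm) [-27.11  15.83 -12.47] w [-0.108 -0.594  0.383] n>= 7
```

Call:
step_arm(
  plan=[
    {"tx": -27, "ty": 16, "tz": -12.5, "wx": -0.11, "wy": -0.59, "wz": 0.38, "gripper": 8.7},
    {"tx": -27, "ty": 16, "tz": -12.5, "wx": -0.11, "wy": -0.59, "wz": 0.38, "gripper": 8.7},
    {"tx": -27, "ty": 16, "tz": -12.5, "wx": -0.11, "wy": -0.59, "wz": 0.38, "gripper": 8.7},
    {"tx": -27, "ty": 16, "tz": -12.5, "wx": -0.11, "wy": -0.59, "wz": 0.38, "gripper": 8.7},
    {"tx": -27, "ty": 16, "tz": -12.5, "wx": -0.11, "wy": -0.59, "wz": 0.38, "gripper": 8.7},
    {"tx": -27, "ty": 16, "tz": -12.5, "wx": -0.11, "wy": -0.59, "wz": 0.38, "gripper": 8.7},
    {"tx": -27, "ty": 16, "tz": -12.5, "wx": -0.11, "wy": -0.59, "wz": 0.38, "gripper": 8.7},
    {"tx": -27, "ty": 16, "tz": -12.5, "wx": -0.11, "wy": -0.59, "wz": 0.38, "gripper": 8.7},
    {"tx": -27, "ty": 16, "tz": -12.5, "wx": -0.11, "wy": -0.59, "wz": 0.38, "gripper": 8.7},
    {"tx": -27, "ty": 16, "tz": -12.5, "wx": -0.11, "wy": -0.59, "wz": 0.38, "gripper": 8.7},
  ],
)

```text
t: 4.15
position: [0.4554, -0.3266, 0.22]
tool_rot: [2.859, 1.299, -0.002]
ft_force: [0.1, 0.5, 0.9]
finger_gap: 1.0
grip_force: 0.0
```

```bash
python3 snap.py b1; python3 - <<'E'
from h import *
im=cv2.imread("pics/b1.png");m=(im.min(2)>100).astype(np.uint8);m[250:]=0
s=cv2.connectedComponentsWithStats(m);print(s[2][1:][s[2][1:,4]>300])
b=np.array([.66,.75,0]);b/=np.linalg.norm(b)
delta(np.array([.486,-.29,.22])-.05*b,axes(b,[0,0,-1]))
E
```

```text
[-0.002 -0.022 -0.006  0.004 -0.002 -0.001  0.004] [-0.3   0.29  1.01  1.69 -0.25  1.3   0.04]
[[     0      0    640    250 110460]
 [   216    102     29     34    795]]
t(cm) [-0.26 -0.1   0.02] w [0.001 0.    0.005] n>= 1
```

View pics/b1.png

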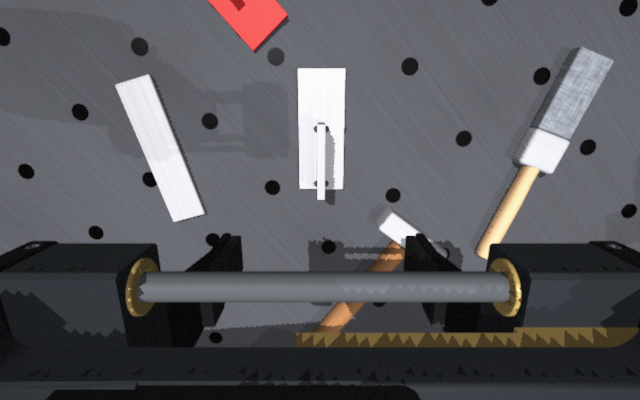

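The view shows the bracket plate at columns 298–345 and rows 68–189. The rib's top edge runs along column 321, rows 123–200, with the bare end up. One more view gives the heights.

Call:
step_arm(
  plan=[
    {"tx": 0, "ty": 5, "tz": 2, "wx": 0, "wy": 0, "wz": 0, "gripper": 8.7},
    {"tx": 0, "ty": 6, "tz": 4, "wx": 0, "wy": 0, "wz": 0, "gripper": 8.7},
    {"tx": 0, "ty": 6, "tz": 4, "wx": 0, "wy": 0, "wz": 0, "gripper": 8.7},
    {"tx": 0, "ty": 6, "tz": 4, "wx": 0, "wy": 0, "wz": 0, "gripper": 8.7},
  ],
)

```text
t: 4.6
position: [0.4998, -0.3661, 0.1807]
tool_rot: [2.86, 1.299, -0.001]
ft_force: [0.7, -0.4, -0.0]
finger_gap: 1.004
grip_force: 0.0
```

```bash
python3 snap.py b2; cat > br.py <<'E'
from h import *
import pickle
E=[];C=[]
for n in("b1","b2"):
    im=cv2.imread(f"pics/{n}.png");C.append(pickle.load(open(n+".pkl","rb")))
    m=(im.min(2)>185).astype(np.uint8);m[235:]=0;m=cv2.morphologyEx(m,cv2.MORPH_OPEN,np.ones((2,2)))
    k,l,s,ce=cv2.connectedComponentsWithStats(m)
    q=proj(C[-1],[[.51,-.262,.006]])[0]
    j=min((i for i in range(1,k) if s[i,4]>800),key=lambda i:np.hypot(*(ce[i]-q)));print(n,s[j],q.round())
    cv2.imwrite(f"pics/{n}m.png",(l==j)*np.uint8(255))
a=cv2.imread("pics/b1.png")[50:230,220:420];b=cv2.imread("pics/b2.png")[50:260,150:350]
f=lambda i:cv2.resize(i,(400,i.shape[0]*2),interpolation=cv2.INTER_CUBIC)
a,b=f(a),f(b);a=np.vstack([a,np.zeros((b.shape[0]-a.shape[0],400,3),np.uint8)])
cv2.imwrite("pics/cb.png",np.hstack([a,b]))
E
python3 br.py
```

```text
[-0.003 -0.016  0.009 -0.001 -0.005 -0.001  0.004] [-0.14  0.48  0.95  1.58 -0.41  1.28  0.15]
b1 [ 299   69   48  132 5104] [321.  95.]
b2 [ 231   64   58  149 5629] [258.  94.]
```

View pics/cb.png

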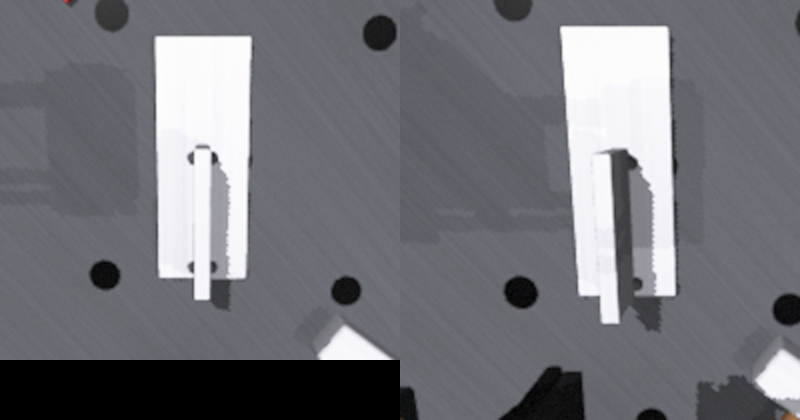

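The crops show the four base corners and the rib's top edge clearly in both views: (202,149)–(202,299) in the left one, (202,153)–(209,323) in the right one.

```bash
cat > br2.py <<'E'
from h import *
import pickle
C=[pickle.load(open(n+".pkl","rb")) for n in("b1","b2")]
A=np.array([(155,36),(251,36),(246,278),(159,278),(202,149),(202,299)])/2+[220,50]
B=np.array([(161,26),(268,26),(276,295),(180,295),(202,153),(209.5,323)])/2+[150,50]
T=[tri([(C[0],a),(C[1],b)]) for a,b in zip(A,B)];P=np.array([t[0] for t in T])
print(P.round(4),[round(t[1]*1e3,1) for t in T])
x=(P[0]+P[1]-P[2]-P[3])[:2];x/=np.linalg.norm(x);xr=(P[4]-P[5])[:2];xr/=np.linalg.norm(xr)
print("az plate,rib",np.degrees(np.arctan2(x[1],x[0])),np.degrees(np.arctan2(xr[1],xr[0])))
print("len",np.linalg.norm(P[0]-P[3]),"wid",np.linalg.norm(P[0]-P[1]),"rib len",np.linalg.norm(P[4]-P[5]))
c=P[:4].mean(0);print("centre",c, "rib ends in frame",[(np.array([x@(p[:2]-c[:2]),np.cross(x,p[:2]-c[:2])])*1e3).round(1) for p in P[4:]])
X=np.r_[x,0]; g=np.r_[c[:2]-.011*x,0]
# line up y on the rib
rm=P[4:,:2].mean(0);yv=np.array([-x[1],x[0]]);off=yv@(rm-c[:2]);g[:2]+=yv*off;print("y off",off)
np.savez("br.npz",g=g,X=X)
R_=axes(X,[0,0,-1]);delta(g+[0,0,.12],R_);delta(g+[0,0,.023],R_)
E
python3 br2.py
```

```text
[[ 0.5092 -0.2253  0.0035]
 [ 0.5467 -0.2584  0.0057]
 [ 0.461  -0.356   0.0037]
 [ 0.4229 -0.3232  0.002 ]
 [ 0.4914 -0.2832  0.0463]
 [ 0.4426 -0.339   0.0516]] [np.float64(0.0), np.float64(0.0), np.float64(0.2), np.float64(0.2), np.float64(0.1), np.float64(0.2)]
az plate,rib 48.66298501459143 48.82105485867859
len 0.13052518328904736 wid 0.05006736408113732 rib len 0.07433079193840063
centre [ 0.48495151 -0.29075049  0.00373461] rib ends in frame [array([10. ,  0.1]), array([-64.2,  -0.1])]
y off 2.8765354971783663e-05
t(cm) [ 3.61 -6.11  6.13] w [ 0.002 -0.     0.003] n>= 2
t(cm) [ 3.61 -6.13 15.83] w [ 0.002 -0.     0.003] n>= 4br2.py:11: DeprecationWarning: Arrays of 2-dimensional vectors are deprecated. Use arrays of 3-dimensional vectors instead. (deprecated in NumPy 2.0)
  c=P[:4].mean(0);print("centre",c, "rib ends in frame",[(np.array([x@(p[:2]-c[:2]),np.cross(x,p[:2]-c[:2])])*1e3).round(1) for p in P[4:]])
```

Call:
step_arm(
  plan=[
    {"tx": 1.8, "ty": -3, "tz": 2, "wx": 0, "wy": 0, "wz": 0, "gripper": 8.7},
    {"tx": 3.6, "ty": -6.1, "tz": 4, "wx": 0.002, "wy": 0, "wz": 0.003, "gripper": 8.7},
    {"tx": 3.6, "ty": -6.1, "tz": 6, "wx": 0.002, "wy": 0, "wz": 0.003, "gripper": 7},
    {"tx": 3.6, "ty": -6.1, "tz": 9, "wx": 0.002, "wy": 0, "wz": 0.003, "gripper": 6},
    {"tx": 3.6, "ty": -6.1, "tz": 12, "wx": 0.002, "wy": 0, "wz": 0.003, "gripper": 5},
    {"tx": 3.6, "ty": -6.1, "tz": 14, "wx": 0.002, "wy": 0, "wz": 0.003, "gripper": 5},
    {"tx": 3.6, "ty": -6.1, "tz": 15.5, "wx": 0.002, "wy": 0, "wz": 0.003, "gripper": 5},
    {"tx": 3.6, "ty": -6.1, "tz": 15.5, "wx": 0.002, "wy": 0, "wz": 0.003, "gripper": 5},
    {"tx": 3.6, "ty": -6.1, "tz": 15.5, "wx": 0.002, "wy": 0, "wz": 0.003, "gripper": 5},
  ],
)

```text
t: 5.55
position: [0.4781, -0.2999, 0.0263]
tool_rot: [-2.863, -1.294, -0.0]
ft_force: [0.4, -0.1, 1.5]
finger_gap: 0.579
grip_force: 0.0
```

```bash
python3 - <<'E'
from h import *
d=np.load("br.npz");delta(d["g"]+[0,0,.026],axes(d["X"],[0,0,-1]));print(get_obs()["finger_gap"]*8.7,get_obs()["ft_force"])
E
```

```text
t(cm) [ 0.03 -0.1   0.03] w [-0. -0. -0.] n>= 1
5.04106064683497 [ 0.42226094 -0.06145844  1.47129989]
```

Close and lift a little.

Call:
step_arm(
  plan=[
    {"tx": 0, "ty": -0.1, "tz": 0, "wx": 0, "wy": 0, "wz": 0, "gripper": 3},
    {"tx": 0, "ty": -0.1, "tz": 0, "wx": 0, "wy": 0, "wz": 0, "gripper": 0.3},
    {"tx": 0, "ty": -0.1, "tz": 0, "wx": 0, "wy": 0, "wz": 0, "gripper": 0.3},
    {"tx": 0, "ty": -0.1, "tz": 0, "wx": 0, "wy": 0, "wz": 0, "gripper": 0.3},
    {"tx": 0, "ty": -0.1, "tz": 0, "wx": 0, "wy": 0, "wz": 0, "gripper": 0.3},
    {"tx": 0, "ty": -0.1, "tz": 0, "wx": 0, "wy": 0, "wz": 0, "gripper": 0.3},
    {"tx": 0, "ty": -0.1, "tz": -2, "wx": 0, "wy": 0, "wz": 0, "gripper": 0.3},
    {"tx": 0, "ty": -0.1, "tz": -5, "wx": 0, "wy": 0, "wz": 0, "gripper": 0.3},
    {"tx": 0, "ty": -0.1, "tz": -5, "wx": 0, "wy": 0, "wz": 0, "gripper": 0.3},
  ],
)

```text
t: 6.45
position: [0.4781, -0.3002, 0.0774]
tool_rot: [2.862, 1.292, 0.002]
ft_force: [1.2, -0.6, -5.2]
finger_gap: 0.087
grip_force: 30.0
```

```bash
cat > plc.py <<'E'
from h import *
d=np.load("seat.npz");s,M=d["s"],d["M"]
R_=axes(M[:,0],-M[:,2])
def at(x,y,z): return s+M@np.array([x,y,z])   # tcp in seat frame
def where():
    p,r=tcp();q=(p-s)@M*1e3;print("tcp seat mm",q.round(1),"rot err",(r.inv()*R_).as_rotvec().round(4),"F",(get_obs()["ft_force"]@M).round(1),"j",get_obs()["joints"].round(2))
E
python3 - <<'E'
from plc import *
where();print(get_obs()["finger_gap"]*87,get_obs()["grip_force"])
delta(at(-.06,.005,.16),R_)
delta(at(-.011+.006,.006,.056),R_)
E
```

```text
tcp seat mm [-336.2 -110.5  235. ] rot err [ 0.1268  0.6553 -0.3579] F [-3.3 -1.3 -4. ] j [-0.26  0.47  0.92  1.84 -0.43  1.05  0.11]
7.531262046572811 29.999291952699423
t(cm) [ 20.37 -20.33 -11.14] w [ 0.127  0.655 -0.358] n>= 7
t(cm) [ 30.33 -24.35  -6.34] w [ 0.127  0.655 -0.358] n>= 8
```

Call:
step_arm(
  plan=[
    {"tx": 0, "ty": 0, "tz": -5, "wx": 0, "wy": 0, "wz": 0, "gripper": 0.3},
    {"tx": 2, "ty": -2, "tz": -9, "wx": 0, "wy": 0, "wz": 0, "gripper": 0.3},
    {"tx": 20.4, "ty": -20.3, "tz": -11.1, "wx": 0.127, "wy": 0.655, "wz": -0.358, "gripper": 0.3},
    {"tx": 20.4, "ty": -20.3, "tz": -11.1, "wx": 0.127, "wy": 0.655, "wz": -0.358, "gripper": 0.3},
    {"tx": 20.4, "ty": -20.3, "tz": -11.1, "wx": 0.127, "wy": 0.655, "wz": -0.358, "gripper": 0.3},
    {"tx": 20.4, "ty": -20.3, "tz": -11.1, "wx": 0.127, "wy": 0.655, "wz": -0.358, "gripper": 0.3},
    {"tx": 20.4, "ty": -20.3, "tz": -11.1, "wx": 0.127, "wy": 0.655, "wz": -0.358, "gripper": 0.3},
    {"tx": 20.4, "ty": -20.3, "tz": -11.1, "wx": 0.127, "wy": 0.655, "wz": -0.358, "gripper": 0.3},
    {"tx": 20.4, "ty": -20.3, "tz": -11.1, "wx": 0.127, "wy": 0.655, "wz": -0.358, "gripper": 0.3},
    {"tx": 20.4, "ty": -20.3, "tz": -11.1, "wx": 0.127, "wy": 0.655, "wz": -0.358, "gripper": 0.3},
  ],
)

```text
t: 7.45
position: [0.4596, -0.0127, 0.1855]
tool_rot: [-2.182, -1.523, -0.744]
ft_force: [0.3, -0.7, -5.7]
finger_gap: 0.088
grip_force: 30.0
```

```bash
python3 - <<'E'
from plc import *
where()
delta(at(-.06,.005,.16),R_)
delta(at(-.011+.006,.006,.056),R_)
E
```

```text
tcp seat mm [-61.8   5.4 157.7] rot err [-0.0029  0.0021 -0.0027] F [-3.9 -0.5 -4.2] j [-0.47  0.01  0.89  2.1  -0.72  1.2   0.39]
t(cm) [ 0.18  0.04 -0.23] w [-0.003  0.002 -0.003] n>= 1
t(cm) [ 5.7  -0.04 10.16] w [-0.003  0.002 -0.003] n>= 3
```

Call:
step_arm(
  plan=[
    {"tx": 3, "ty": 0, "tz": 2, "wx": -0.003, "wy": 0.002, "wz": -0.003, "gripper": 0.3},
    {"tx": 5.7, "ty": 0, "tz": 5, "wx": -0.003, "wy": 0.002, "wz": -0.003, "gripper": 0.3},
    {"tx": 5.7, "ty": 0, "tz": 8, "wx": -0.003, "wy": 0.002, "wz": -0.003, "gripper": 0.3},
    {"tx": 5.7, "ty": 0, "tz": 10.2, "wx": -0.003, "wy": 0.002, "wz": -0.003, "gripper": 0.3},
    {"tx": 5.7, "ty": 0, "tz": 10.2, "wx": -0.003, "wy": 0.002, "wz": -0.003, "gripper": 0.3},
    {"tx": 5.7, "ty": 0, "tz": 10.2, "wx": -0.003, "wy": 0.002, "wz": -0.003, "gripper": 0.3},
  ],
)

```text
t: 8.05
position: [0.4965, 0.0883, 0.1405]
tool_rot: [-2.181, -1.526, -0.75]
ft_force: [0.0, -0.5, -4.2]
finger_gap: 0.087
grip_force: 30.0
```

```bash
python3 snap.py p1; python3 - <<'E'
from plc import *
where()
delta(at(-.005,.006,.030),R_)
im=cv2.imread("pics/p1.png")
cv2.imwrite("pics/p1c.png",cv2.resize(im[0:260,170:470],None,fx=2,fy=2,interpolation=cv2.INTER_CUBIC))
E
```

```text
[ 0.005 -0.016  0.004 -0.003 -0.005  0.001  0.003] [-0.59  0.1   0.78  2.15 -0.89  1.02  0.36]
tcp seat mm [-4.5  4.9 56.7] rot err [ 0.0013 -0.0011  0.0002] F [-3.1 -0.7 -4.1] j [-0.59  0.1   0.78  2.15 -0.89  1.02  0.36]
t(cm) [-0.05 -0.12  2.67] w [ 0.001 -0.001  0.   ] n>= 1
```

View pics/p1c.png

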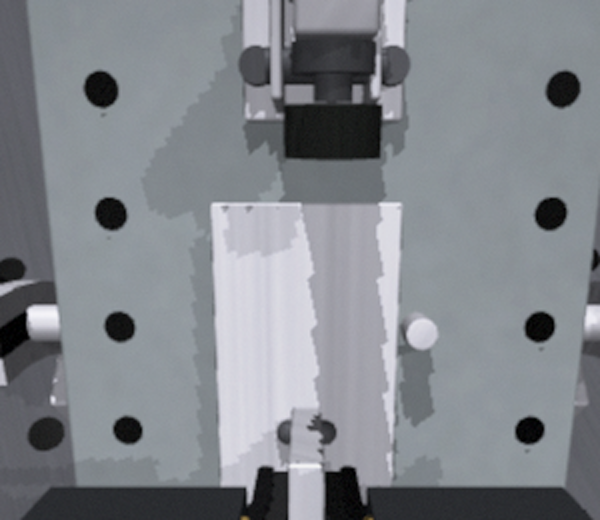

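The bracket is aligned above the plate: bare end at crop (212–401,203), and clear of the side pin at (422,333) and the pad at (332,130). Lower it.

Call:
step_arm(
  plan=[
    {"tx": 0, "ty": -0.1, "tz": 1.5, "wx": 0.001, "wy": -0.001, "wz": 0, "gripper": 0.3},
    {"tx": 0, "ty": -0.1, "tz": 2.4, "wx": 0.001, "wy": -0.001, "wz": 0, "gripper": 0.3},
    {"tx": 0, "ty": -0.1, "tz": 2.8, "wx": 0.001, "wy": -0.001, "wz": 0, "gripper": 0.3},
    {"tx": 0, "ty": -0.1, "tz": 2.8, "wx": 0.001, "wy": -0.001, "wz": 0, "gripper": 0.3},
    {"tx": 0, "ty": -0.1, "tz": 2.8, "wx": 0.001, "wy": -0.001, "wz": 0, "gripper": 0.3},
  ],
)

```text
t: 8.6
position: [0.5015, 0.1053, 0.1192]
tool_rot: [-2.179, -1.526, -0.751]
ft_force: [-1.6, -2.5, -2.6]
finger_gap: 0.091
grip_force: 30.0
```

```bash
python3 - <<'E'
from plc import *
import pickle
where()
c=pickle.load(open("p1.pkl","rb"));o,d=ray(c,[[276,101.5],[370.5,101.5]])
k=((.036-(o-s)@M[:,2])/(d@M[:,2]))[:,None];print("bare end corners in seat mm",((o+k*d-s)@M*1e3).round(1))
E
```

```text
tcp seat mm [-4.   6.4 28.4] rot err [-0.0004 -0.0011  0.0006] F [-3.9  0.7 -0.2] j [-0.6   0.15  0.76  2.16 -0.96  0.98  0.41]
bare end corners in seat mm [[ 71.   29.1  36. ]
 [ 71.  -18.7  36. ]]
```

Call:
step_arm(
  plan=[
    {"tx": -0.2, "ty": 0.2, "tz": 0, "wx": 0, "wy": 0, "wz": 0, "gripper": 0.3},
    {"tx": -0.4, "ty": 0.4, "tz": 0, "wx": 0, "wy": 0, "wz": 0, "gripper": 0.3},
    {"tx": -0.6, "ty": 0.6, "tz": 0, "wx": 0, "wy": 0, "wz": 0, "gripper": 0.3},
    {"tx": -0.7, "ty": 0.7, "tz": 0, "wx": 0, "wy": 0, "wz": 0, "gripper": 0.3},
    {"tx": -0.7, "ty": 0.7, "tz": 0, "wx": 0, "wy": 0, "wz": 0, "gripper": 0.3},
  ],
)

```text
t: 9.1
position: [0.5059, 0.0992, 0.1159]
tool_rot: [-2.175, -1.526, -0.752]
ft_force: [-9.3, -1.7, 11.1]
finger_gap: 0.09
grip_force: 30.0
```

```bash
python3 -c "
from plc import *
where()"
```

```text
tcp seat mm [-9.4  0.2 28.4] rot err [-0.0029 -0.0043  0.0018] F [ 3.1  8.2 11.7] j [-0.58  0.18  0.76  2.15 -0.98  1.    0.44]
```

Call:
step_arm(
  plan=[
    {"tx": 0, "ty": 0, "tz": -0.1, "wx": 0, "wy": 0, "wz": 0, "gripper": 0.3},
    {"tx": -0.2, "ty": 0, "tz": -0.1, "wx": 0, "wy": 0, "wz": 0, "gripper": 0.3},
    {"tx": -0.3, "ty": 0, "tz": -0.1, "wx": 0, "wy": 0, "wz": 0, "gripper": 0.3},
    {"tx": -0.3, "ty": 0, "tz": -0.1, "wx": 0, "wy": 0, "wz": 0, "gripper": 0.3},
  ],
)

```text
t: 9.5
position: [0.5049, 0.0963, 0.1137]
tool_rot: [-2.177, -1.526, -0.751]
ft_force: [-1.2, 4.5, -1.8]
finger_gap: 0.089
grip_force: 30.0
```

```bash
python3 -c "
from plc import *
where()"
```

```text
tcp seat mm [-13.2   0.1  28.5] rot err [-0.0021 -0.0021  0.0014] F [ 1.9  2.7 -3.7] j [-0.57  0.18  0.76  2.15 -0.98  1.    0.45]
```

Call:
step_arm(
  plan=[
    {"tx": -0.1, "ty": 0.1, "tz": 0, "wx": 0, "wy": 0, "wz": 0, "gripper": 0.3},
    {"tx": -0.3, "ty": 0.1, "tz": 0.05, "wx": 0, "wy": 0, "wz": 0, "gripper": 0.3},
    {"tx": -0.3, "ty": 0.1, "tz": 0.05, "wx": 0, "wy": 0, "wz": 0, "gripper": 0.3},
    {"tx": -0.3, "ty": 0.1, "tz": 0.05, "wx": 0, "wy": 0, "wz": 0, "gripper": 0.3},
  ],
)

```text
t: 9.9
position: [0.505, 0.0961, 0.1135]
tool_rot: [-2.17, -1.526, -0.753]
ft_force: [-9.2, 6.6, 18.7]
finger_gap: 0.089
grip_force: 30.0
```

```bash
python3 snap.py p2; python3 - <<'E'
from plc import *
import pickle
where()
im=cv2.imread("pics/p2.png")
cv2.imwrite("pics/p2c.png",cv2.resize(im[0:260,170:470],None,fx=2.3,fy=2.3,interpolation=cv2.INTER_CUBIC))
E
```

```text
[-0.     0.    -0.001  0.001 -0.    -0.002 -0.001] [-0.57  0.19  0.76  2.15 -0.99  1.01  0.46]
tcp seat mm [-13.4  -0.   28.5] rot err [-0.0049 -0.0071  0.0032] F [14.3 12.4 13.1] j [-0.57  0.19  0.76  2.15 -0.99  1.01  0.46]
```

View pics/p2c.png

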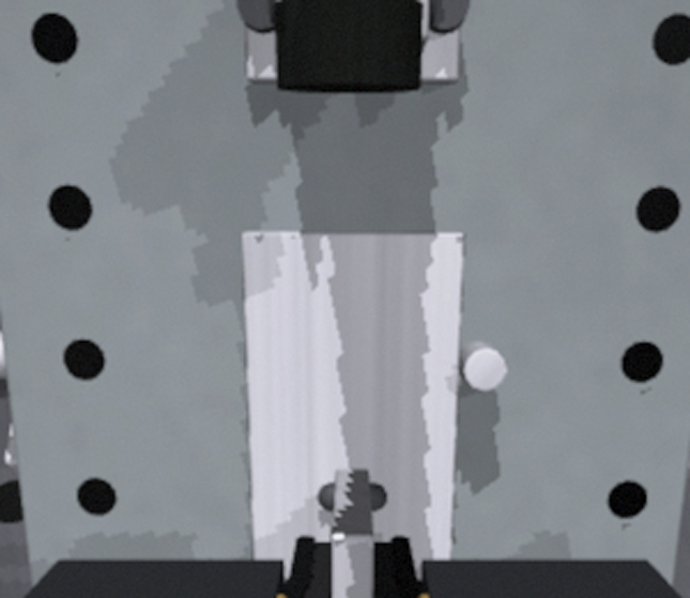

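```bash
python3 - <<'E'
from plc import *
import pickle
c=pickle.load(open("p2.pkl","rb"))
def pt(uv,z):
    o,d=ray(c,np.array(uv)/2.3+[170,0]);k=((z-(o-s)@M[:,2])/(d@M[:,2]))[:,None];return ((o+k*d-s)@M*1e3).round(1)
print("edge",pt([[243,234],[463,234]],.006)); print("pin top",pt([[485,368]],.014))
print("holes",pt([[70,207],[658,208],[84,359],[642,361]],0.))
E
```

```text
edge [[ 62.5  24.8   6. ]
 [ 62.6 -24.5   6. ]]
pin top [[ 33.8 -29.5  14. ]]
holes [[ 68.4  65.2   0. ]
 [ 68.6 -69.7   0. ]
 [ 33.5  65.2  -0. ]
 [ 33.5 -69.7   0. ]]
```

The bracket is home. It stops solidly against both pin pairs (+14 N and +12 N), its edges lie square at y = ±25, and the stereo x frame reads about 1.2 mm short on the pins too. Release and back off along the plate normal.

Call:
step_arm(
  plan=[
    {"tx": 0.1, "ty": 0, "tz": 0, "wx": 0, "wy": 0, "wz": 0, "gripper": 3.5},
    {"tx": 0.1, "ty": 0, "tz": 0, "wx": 0, "wy": 0, "wz": 0, "gripper": 3.5},
    {"tx": 0.1, "ty": 0, "tz": 0, "wx": 0, "wy": 0, "wz": 0, "gripper": 3.5},
    {"tx": 0.1, "ty": 0, "tz": 0, "wx": 0, "wy": 0, "wz": 0, "gripper": 3.5},
    {"tx": 0.1, "ty": 0, "tz": -2, "wx": 0, "wy": 0, "wz": 0, "gripper": 3.5},
    {"tx": 0.1, "ty": 0, "tz": -5, "wx": 0, "wy": 0, "wz": 0, "gripper": 3.5},
    {"tx": 0.1, "ty": 0, "tz": -9, "wx": 0, "wy": 0, "wz": 0, "gripper": 0},
    {"tx": 0.1, "ty": 0, "tz": -10.5, "wx": 0, "wy": 0, "wz": 0, "gripper": 0},
    {"tx": 0.1, "ty": 0, "tz": -10.5, "wx": 0, "wy": 0, "wz": 0, "gripper": 0},
    {"tx": 0.1, "ty": 0, "tz": -10.5, "wx": 0, "wy": 0, "wz": 0, "gripper": 0},
  ],
)

```text
t: 10.95
position: [0.4834, 0.0336, 0.194]
tool_rot: [-2.178, -1.526, -0.75]
ft_force: [1.1, 0.7, -0.3]
finger_gap: 0.128
grip_force: 0.0
```

```bash
python3 snap.py r1; python3 - <<'E'
from plc import *
where();import pickle
print("gap",get_obs()["finger_gap"]*87)
# bare-end edge by mask
c=pickle.load(open("r1.pkl","rb"));im=cv2.imread("pics/r1.png")
q=proj(c,[s+M@np.array([.0637,y,.006]) for y in(.025,-.025)]);print("predicted edge px",q.round(1))
g=cv2.cvtColor(im,cv2.COLOR_BGR2GRAY).astype(int);x0,y0=q[0];x1=q[1][0]
for x in (x0+6,x1-4): print(x.round(),int(y0)-6,g[int(y0)-6:int(y0)+7,int(x)])
print("row+12:",int(x0)-6,g[int(y0)+12,int(x0)-6:int(x0)+7],int(x1)-6,g[int(y0)+12,int(x1)-6:int(x1)+7])
# handle push path
P=np.array([(125,124),(146,126),(166,124),(182,118),(193,111),(201,104),(206,94),(210,82),(215,52),(215,37)],float)
a,b=np.array([127,20.]),np.array([111,42.])
for p in P:
    t=min(np.linspace(0,1,201),key=lambda t:abs(np.hypot(*(p-(a+t*(b-a))))-104));u=(p-(a+t*(b-a)));u/=np.hypot(*u)
    n=np.array([u[1],-u[0]]);k=p-10*u-9.5*n;print(p,"phi",np.degrees(np.arctan2(u[0],u[1])).round(),"tcp",(k+[-9.5-1.2,8]).round(1))
delta(at(.085,0,.122),R_)
E
```

```text
[-0.003  0.01  -0.004  0.004  0.001  0.001 -0.001] [-0.54  0.    0.84  2.09 -0.74  1.14  0.3 ]
tcp seat mm [-16.   -0.6 132. ] rot err [-0.0028 -0.0007  0.001 ] F [ 0.6 -0.5 -0.7] j [-0.54  0.    0.84  2.09 -0.74  1.14  0.3 ]
gap 7.300900441654641
predicted edge px [[291.4  98.4]
 [352.8  98.5]]
297.0 92 [150 152 147 139 150 159 160 198 213 176 186 200 201]
349.0 92 [156 154 156 155 154 156 155 210 236 226 226 226 226]
row+12: 285 [144 141 141 142 141 140 151 187 204 204 206 205 200] 346 [225 226 225 225 225 218 181 158 157 157 158 159 160]
[125. 124.] phi -1.0 tcp [105.  121.8]
[146. 126.] phi 12.0 tcp [123.9 126.3]
[166. 124.] phi 27.0 tcp [142.3 127.4]
[182. 118.] phi 43.0 tcp [157.5 125.2]
[193. 111.] phi 50.0 tcp [168.5 119.8]
[201. 104.] phi 54.0 tcp [176.6 113.8]
[206.  94.] phi 54.0 tcp [181.6 103.8]
[210.  82.] phi 59.0 tcp [185.8  93. ]
[215.  52.] phi 84.0 tcp [193.4  68.4]
[215.  37.] phi 93.0 tcp [194.8  55. ]
t(cm) [10.1  -0.05  1.01] w [-0.003 -0.001  0.001] n>= 3
```

The bracket edge didn't move after release. Move to the handle, staying clear of the arm top.

Call:
step_arm(
  plan=[
    {"tx": 4, "ty": -0.05, "tz": 0.4, "wx": -0.003, "wy": 0, "wz": 0, "gripper": 0},
    {"tx": 8, "ty": -0.05, "tz": 0.8, "wx": -0.003, "wy": 0, "wz": 0, "gripper": 0},
    {"tx": 10.1, "ty": -0.05, "tz": 0.9, "wx": -0.003, "wy": 0, "wz": 0, "gripper": 0},
    {"tx": 10.1, "ty": -0.05, "tz": 0.9, "wx": -0.003, "wy": 0, "wz": 0, "gripper": 0},
    {"tx": 10.1, "ty": -0.05, "tz": 0.9, "wx": -0.003, "wy": 0, "wz": 0, "gripper": 0},
  ],
)

```text
t: 11.5
position: [0.5114, 0.1137, 0.2482]
tool_rot: [-2.18, -1.527, -0.75]
ft_force: [0.1, -0.8, -0.9]
finger_gap: 0.005
grip_force: 0.0
```

```bash
python3 snap.py h1;python3 -c "
from plc import *
where();print(get_obs()['finger_gap'])
import cv2
cv2.imwrite('pics/scene1.png',capture('scene'))"
```

```text
[ 0.009 -0.004  0.011  0.004  0.     0.003 -0.004] [-0.64 -0.07  0.72  2.01 -0.68  1.09  0.02]
tcp seat mm [ 8.360e+01 -1.000e-01  1.233e+02] rot err [ 0.0002  0.0005 -0.0001] F [-0.7  0.2 -0.4] j [-0.64 -0.07  0.72  2.01 -0.68  1.09  0.02]
0.006145635858896921
```

View pics/h1.png

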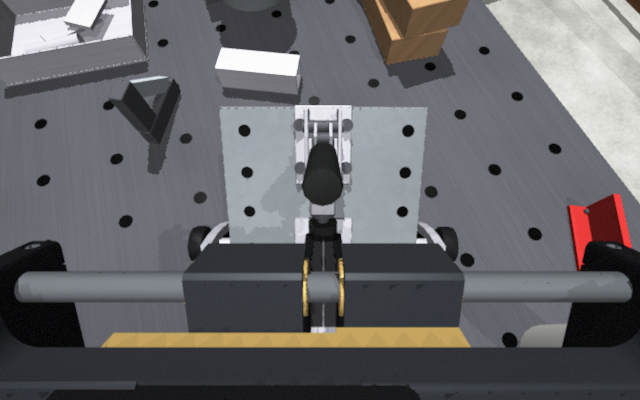

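The handle grip is centred at (323,180), right ahead of the closed fingertips at (323,240). Push it.

Call:
step_arm(
  plan=[
    {"tx": 1.5, "ty": 0, "tz": 0.1, "wx": 0, "wy": 0, "wz": 0, "gripper": 0},
    {"tx": 2.3, "ty": 0, "tz": 0.1, "wx": 0, "wy": 0, "wz": 0, "gripper": 0},
    {"tx": 3.2, "ty": 0, "tz": -0.1, "wx": 0, "wy": 0, "wz": 0, "gripper": 0},
    {"tx": 4.1, "ty": 0, "tz": -0.3, "wx": 0, "wy": 0, "wz": 0, "gripper": 0},
    {"tx": 5, "ty": 0, "tz": -0.4, "wx": 0, "wy": 0, "wz": 0, "gripper": 0},
    {"tx": 5.9, "ty": 0, "tz": -0.4, "wx": 0, "wy": 0, "wz": 0, "gripper": 0},
    {"tx": 6.7, "ty": 0, "tz": -0.3, "wx": 0, "wy": 0, "wz": 0, "gripper": 0},
    {"tx": 7.5, "ty": 0, "tz": -0.2, "wx": 0, "wy": 0, "wz": 0, "gripper": 0},
    {"tx": 7.5, "ty": 0, "tz": -0.2, "wx": 0, "wy": 0, "wz": 0, "gripper": 0},
  ],
)

```text
t: 12.5
position: [0.5322, 0.1688, 0.2982]
tool_rot: [-2.179, -1.527, -0.754]
ft_force: [-0.7, -0.6, -0.0]
finger_gap: 0.009
grip_force: 0.2
```

```bash
python3 snap.py h2;python3 -c "
from plc import *
where()"
```

```text
[ 0.006 -0.004  0.008  0.01  -0.003  0.002  0.008] [-0.7  -0.08  0.64  1.91 -0.64  1.1  -0.15]
tcp seat mm [161.   -0.5 126.3] rot err [ 0.0016 -0.0018  0.002 ] F [-0.6 -0.7  1.3] j [-0.7  -0.08  0.64  1.91 -0.64  1.1  -0.15]
```

Call:
step_arm(
  plan=[
    {"tx": 0.5, "ty": 0, "tz": 0.4, "wx": 0, "wy": 0, "wz": 0, "gripper": 0},
    {"tx": 1.1, "ty": 0, "tz": 0.8, "wx": 0, "wy": 0, "wz": 0, "gripper": 0},
    {"tx": 1.6, "ty": 0, "tz": 1.3, "wx": 0, "wy": 0, "wz": 0, "gripper": 0},
    {"tx": 2, "ty": 0, "tz": 2.1, "wx": 0, "wy": 0, "wz": 0, "gripper": 0},
    {"tx": 2.4, "ty": 0, "tz": 3, "wx": 0, "wy": 0, "wz": 0, "gripper": 0},
    {"tx": 2.8, "ty": 0, "tz": 4, "wx": 0, "wy": 0, "wz": 0, "gripper": 0},
    {"tx": 3.1, "ty": 0, "tz": 5, "wx": 0, "wy": 0, "wz": 0, "gripper": 0},
    {"tx": 3.2, "ty": 0, "tz": 5.8, "wx": 0, "wy": 0, "wz": 0, "gripper": 0},
    {"tx": 3.2, "ty": 0, "tz": 5.8, "wx": 0, "wy": 0, "wz": 0, "gripper": 0},
  ],
)

```text
t: 13.45
position: [0.5519, 0.2262, 0.2699]
tool_rot: [-2.18, -1.528, -0.749]
ft_force: [-0.3, 0.9, -0.2]
finger_gap: 0.001
grip_force: 0.0
```

```bash
python3 snap.py h3;python3 -c "
from plc import *
where()"
```

```text
[ 0.007 -0.014  0.011 -0.009  0.006  0.006 -0.003] [-0.74  0.01  0.61  1.9  -0.71  1.01 -0.16]
tcp seat mm [191.7   0.3  67.3] rot err [-0.0004  0.0003  0.0012] F [ 0.9 -0.7  0.1] j [-0.74  0.01  0.61  1.9  -0.71  1.01 -0.16]
```

Call:
step_arm(
  plan=[
    {"tx": 0.2, "ty": 0, "tz": 0.4, "wx": 0, "wy": 0, "wz": 0, "gripper": 0},
    {"tx": 0.3, "ty": 0, "tz": 0.8, "wx": 0, "wy": 0, "wz": 0, "gripper": 0},
    {"tx": 0.3, "ty": 0, "tz": 1.1, "wx": 0, "wy": 0, "wz": 0, "gripper": 0},
    {"tx": 0.3, "ty": 0, "tz": 1.3, "wx": 0, "wy": 0, "wz": 0, "gripper": 0},
    {"tx": 0.3, "ty": 0, "tz": 1.3, "wx": 0, "wy": 0, "wz": 0, "gripper": 0},
  ],
)

```text
t: 14.0
position: [0.5561, 0.2348, 0.2628]
tool_rot: [-2.18, -1.526, -0.752]
ft_force: [-0.7, 0.0, 0.5]
finger_gap: 0.002
grip_force: 0.0
```

```bash
python3 -c "
from plc import *
where()"
```

```text
tcp seat mm [195.   -0.3  55.1] rot err [ 0.001  -0.0008  0.001 ] F [0.1 0.6 0.5] j [-0.75  0.03  0.6   1.9  -0.73  0.99 -0.16]
```

Press on down in small steps to feel the stop.

Call:
step_arm(
  plan=[
    {"tx": 0, "ty": 0, "tz": 0.2, "wx": 0, "wy": 0, "wz": 0, "gripper": 0},
    {"tx": 0, "ty": 0, "tz": 0.4, "wx": 0, "wy": 0, "wz": 0, "gripper": 0},
    {"tx": 0, "ty": 0, "tz": 0.5, "wx": 0, "wy": 0, "wz": 0, "gripper": 0},
    {"tx": 0, "ty": 0, "tz": 0.5, "wx": 0, "wy": 0, "wz": 0, "gripper": 0},
  ],
)

```text
t: 14.4
position: [0.5574, 0.2371, 0.2603]
tool_rot: [-2.18, -1.525, -0.754]
ft_force: [-6.2, -6.1, 8.5]
finger_gap: 0.001
grip_force: 5.5
```

```bash
python3 -c "
from plc import *
where()"
```

```text
tcp seat mm [195.5  -0.8  51.4] rot err [ 0.0017 -0.0024  0.0009] F [-1.   3.7 11.6] j [-0.75  0.04  0.6   1.9  -0.74  0.98 -0.15]
```

Call:
step_arm(
  plan=[
    {"tx": 0, "ty": 0, "tz": 0.15, "wx": 0, "wy": 0, "wz": 0, "gripper": 0},
    {"tx": 0, "ty": 0, "tz": 0.25, "wx": 0, "wy": 0, "wz": 0, "gripper": 0},
    {"tx": 0, "ty": 0, "tz": 0.25, "wx": 0, "wy": 0, "wz": 0, "gripper": 0},
  ],
)

```text
t: 14.7
position: [0.558, 0.2386, 0.2587]
tool_rot: [-2.18, -1.525, -0.755]
ft_force: [-8.4, -6.8, 12.0]
finger_gap: 0.003
grip_force: 7.1
```

```bash
python3 -c "
from plc import *
where()"
```

```text
tcp seat mm [195.8  -0.9  49.3] rot err [ 0.0018 -0.0029  0.0009] F [ 0.1  5.6 15.1] j [-0.75  0.04  0.6   1.91 -0.74  0.98 -0.15]
```

Call:
step_arm(
  plan=[
    {"tx": 0, "ty": 0, "tz": -1, "wx": 0, "wy": 0, "wz": 0, "gripper": 0},
    {"tx": 0, "ty": 0, "tz": -4, "wx": 0, "wy": 0, "wz": 0, "gripper": 0},
    {"tx": -2, "ty": 0, "tz": -8, "wx": 0, "wy": 0, "wz": 0, "gripper": 0},
    {"tx": -6, "ty": 0, "tz": -11, "wx": 0, "wy": 0, "wz": 0, "gripper": 0},
    {"tx": -11, "ty": 0, "tz": -14, "wx": 0, "wy": 0, "wz": 0, "gripper": 0},
    {"tx": -16, "ty": 0, "tz": -17, "wx": 0, "wy": 0, "wz": 0, "gripper": 0},
    {"tx": -20, "ty": 0, "tz": -19, "wx": 0, "wy": 0, "wz": 0, "gripper": 0},
    {"tx": -20, "ty": 0, "tz": -19, "wx": 0, "wy": 0, "wz": 0, "gripper": 0},
    {"tx": -20, "ty": 0, "tz": -19, "wx": 0, "wy": 0, "wz": 0, "gripper": 0},
  ],
)

```text
t: 15.6
position: [0.4637, -0.0208, 0.2836]
tool_rot: [-2.184, -1.522, -0.755]
ft_force: [1.5, 0.7, -0.5]
finger_gap: 0.002
grip_force: 0.0
```

```bash
python3 snap.py e1; python3 - <<'E'
from plc import *
import pickle
where()
c=pickle.load(open("e1.pkl","rb"));im=cv2.imread("pics/e1.png");g=cv2.cvtColor(im,cv2.COLOR_BGR2GRAY)
S=lambda x,y,z:s+M@(np.array([x-1.2,y,z])/1e3)
def pr(*a): return proj(c,[S(*a)])[0]
print("px: handle_end closed",pr(215,0,37).round(),"pin",pr(111,0,42).round(),"pad",pr(47,0,30).round(),"bare edge",pr(65,25,6).round(),pr(65,-25,6).round())
# dark blobs near the clamp
m=(g<60).astype(np.uint8);m[245:]=0;k,l,st,ce=cv2.connectedComponentsWithStats(m)
x0,x1=pr(100,40,0)[0],pr(100,-40,0)[0]
print([(st[i].tolist(),ce[i].round().tolist()) for i in range(1,k) if st[i,4]>25 and x0<ce[i][0]<x1])
for y in(25,-25):
    u,v=pr(40,y,6);print("side edge y",y,u.round(1),g[int(v),int(u)-6:int(u)+7])
E
```

```text
[-0.023  0.006 -0.041 -0.003 -0.006 -0.006 -0.01 ] [-0.54 -0.15  0.89  1.97 -0.57  1.31  0.16]
tcp seat mm [ -4.8  -0.7 237.7] rot err [ 0.0021 -0.0014  0.0001] F [-0.2  0.  -1.7] j [-0.54 -0.15  0.89  1.97 -0.57  1.31  0.16]
px: handle_end closed [320. -60.] pin [321.  61.] pad [321. 127.] bare edge [299. 109.] [343. 109.]
[([311, 0, 19, 20, 341], [320.0, 9.0]), ([340, 0, 9, 4, 28], [344.0, 1.0]), ([317, 42, 8, 5, 34], [320.0, 44.0]), ([208, 233, 115, 12, 265], [292.0, 241.0]), ([324, 233, 115, 12, 262], [354.0, 241.0])]
side edge y 25 299.5 [159 160 162 162 162 155 172 210 224 224 224 223 223]
side edge y -25 342.9 [226 225 224 225 225 228 184 144 157 154 159 156 155]
```

Check numerically where the handle now stands.

Call:
step_arm(
  plan=[
    {"tx": 4, "ty": 2, "tz": 0, "wx": 0, "wy": 0, "wz": 0, "gripper": 0},
    {"tx": 8, "ty": 4, "tz": 0, "wx": 0, "wy": 0, "wz": 0, "gripper": 0},
    {"tx": 12, "ty": 5, "tz": 0, "wx": 0, "wy": 0, "wz": 0, "gripper": 0},
    {"tx": 12, "ty": 5, "tz": 0, "wx": 0, "wy": 0, "wz": 0, "gripper": 0},
    {"tx": 12, "ty": 5, "tz": 0, "wx": 0, "wy": 0, "wz": 0, "gripper": 0},
    {"tx": 12, "ty": 5, "tz": 0, "wx": 0, "wy": 0, "wz": 0, "gripper": 0},
  ],
)

```text
t: 16.25
position: [0.5425, 0.0531, 0.3568]
tool_rot: [-2.18, -1.526, -0.751]
ft_force: [0.0, -0.6, 0.7]
finger_gap: 0.005
grip_force: 0.0
```

```bash
python3 snap.py e2
```

```text
[ 0.006 -0.003  0.009 -0.001 -0.003  0.002 -0.002] [-0.62 -0.03  0.83  1.75 -0.65  1.35 -0.02]
```

Call:
step_arm(
  plan=[
    {"tx": 0, "ty": -5, "tz": 0, "wx": 0, "wy": 0, "wz": 0, "gripper": 0},
    {"tx": 0, "ty": -10, "tz": 0, "wx": 0, "wy": 0, "wz": 0, "gripper": 0},
    {"tx": 0, "ty": -10, "tz": 0, "wx": 0, "wy": 0, "wz": 0, "gripper": 0},
    {"tx": 0, "ty": -10, "tz": 0, "wx": 0, "wy": 0, "wz": 0, "gripper": 0},
    {"tx": 0, "ty": -10, "tz": 0, "wx": 0, "wy": 0, "wz": 0, "gripper": 0},
  ],
)

```text
t: 16.8
position: [0.4496, 0.0863, 0.3575]
tool_rot: [-2.181, -1.525, -0.754]
ft_force: [-0.5, -0.5, -0.1]
finger_gap: 0.001
grip_force: 0.0
```

```bash
python3 snap.py e3; cat > e.py <<'E'
from plc import *
import pickle
where();Q=[]
for n in("e2","e3"):
    c=pickle.load(open(n+".pkl","rb"));g=cv2.cvtColor(cv2.imread(f"pics/{n}.png"),cv2.COLOR_BGR2GRAY)
    pr=lambda *a:proj(c,[s+M@(np.array([a[0]-1.2,a[1],a[2]])/1e3)])[0]
    print(n,"pred end",pr(227,0,37).round(1),"start",pr(147,0,37).round(1))
    m=(g<60).astype(np.uint8);m[240:]=0;k,l,st,ce=cv2.connectedComponentsWithStats(m)
    q=pr(187,0,37);i=min((i for i in range(1,k) if st[i,4]>150),key=lambda i:np.hypot(*(ce[i]-q)));print(st[i],ce[i].round(1),q.round(1))
    ys,xs=np.nonzero(l==i);top=ys.min();bot=ys.max();f=lambda r:(xs[ys==r].min()+xs[ys==r].max())/2
    Q.append((c,(f(top+5),top+5),(f(bot-5),bot-5),(f(top+5),top)));print(Q[-1][1:],"width",(xs[ys==top+8].ptp() if hasattr(xs,'ptp') else np.ptp(xs[ys==top+8])))
for j in(1,2,3):
    p,r=tri([(a[0],a[j]) for a in Q]);print("seat mm",((p-s)@M*1e3+[1.2,0,0]).round(1),"res",round(r*1e3,2))
E
python3 e.py
```

```text
[-0.001  0.02   0.002 -0.004  0.002  0.    -0.004] [-0.63 -0.35  0.64  1.95 -0.43  1.26 -0.26]
tcp seat mm [114.5  48.7 237.6] rot err [ 0.0019 -0.0004 -0.0003] F [-0.5  0.4 -0.7] j [-0.63 -0.35  0.64  1.95 -0.43  1.26 -0.26]
e2 pred end [273.4  67.2] start [276.4 147.4]
[ 264   66   21   81 1395] [274.2 105.4] [274.9 108.6]
((np.float64(273.0), np.int64(71)), (np.float64(275.5), np.int64(141)), (np.float64(273.0), np.int64(66))) width 18
e3 pred end [371.3  67.3] start [368.3 147.4]
[ 360   64   20   83 1391] [369.3 105.2] [369.8 108.6]
((np.float64(370.5), np.int64(69)), (np.float64(368.5), np.int64(141)), (np.float64(370.5), np.int64(64))) width 17
seat mm [224.5   0.7  36.3] res 0.99
seat mm [154.    0.4  39.3] res 0.04
seat mm [229.3   0.7  35. ] res 0.99
```

```bash
python3 - <<'E'
import cv2
g=cv2.cvtColor(cv2.imread("pics/e1.png"),0 if 0 else cv2.COLOR_BGR2GRAY)
for u in(303,339):print(u,"rows103-116",g[103:117,u])
print("mid col rows 60-150",g[60:150:4,320])
from plant import *
print(get_obs()["t"],get_obs()["ft_force"].round(1))
E
```

```text
303 rows103-116 [162 160 162 163 162 162 162 180 203 216 224 224 223 223]
339 rows103-116 [160 160 158 158 156 157 176 209 225 226 226 226 226 226]
mid col rows 60-150 [228 224 204 108 153 178 179 178 176 179 193 228 228 227 226 154  90  94
  65 173 149 165 172]
16.85 [-0.4  0.1 -0.9]
```

```bash
cat > ed.py <<'E'
from plc import *
import pickle,sys
n=sys.argv[1];c=pickle.load(open(n+".pkl","rb"));g=cv2.GaussianBlur(cv2.cvtColor(cv2.imread(f"pics/{n}.png"),cv2.COLOR_BGR2GRAY),(3,3),0).astype(float)
def edge(x,y,dx,dy):
    # strongest brightness step along the seat-frame direction, +-6 mm
    t=np.arange(-6,6.01,.25);P=np.array([[x-1.2+dx*k,y+dy*k,6] for k in t])/1e3@M.T+s
    q=proj(c,P).astype(np.float32);v=cv2.remap(g.astype(np.float32),q[:,0],q[:,1],cv2.INTER_LINEAR).ravel()
    d=np.clip(-np.gradient(v),0,None);i=d.argmax();w=d[max(0,i-4):i+5];return round((t[max(0,i-4):i+5]*w).sum()/w.sum(),2),round(d.max())
print("top",[(y,edge(65,y,1,0)) for y in(22,20,18,16,14,-14,-16,-18,-20,-22)])
print("left",[(x,edge(x,25,0,1)) for x in range(-50,60,15)])
print("right",[(x,edge(x,-25,0,-1)) for x in range(-50,60,12)])
E
for n in r1 e1 e2 e3; do echo $n; python3 ed.py $n; done
```

```text
r1
top [(22, (np.float64(-0.28), 10)), (20, (np.float64(-0.12), 8)), (18, (np.float64(-0.25), 9)), (16, (np.float64(-0.29), 9)), (14, (np.float64(-0.25), 9)), (-14, (np.float64(-0.79), 7)), (-16, (np.float64(-0.79), 7)), (-18, (np.float64(-0.85), 9)), (-20, (np.float64(-0.18), 11)), (-22, (np.float64(-0.16), 11))]
left [(-50, (np.float64(0.01), 9)), (-35, (np.float64(0.3), 8)), (-20, (np.float64(0.05), 9)), (-5, (np.float64(-0.06), 7)), (10, (np.float64(0.12), 10)), (25, (np.float64(-0.02), 9)), (40, (np.float64(-0.12), 10)), (55, (np.float64(-0.01), 8))]
right [(-50, (np.float64(-0.11), 9)), (-38, (np.float64(-1.4), 7)), (-26, (np.float64(-0.88), 8)), (-14, (np.float64(-0.79), 7)), (-2, (np.float64(-1.08), 8)), (10, (np.float64(-0.74), 9)), (22, (np.float64(-0.13), 11)), (34, (np.float64(-1.37), 11)), (46, (np.float64(-1.01), 9)), (58, (np.float64(-0.66), 8))]
e1
top [(22, (np.float64(-0.17), 5)), (20, (np.float64(-1.25), 5)), (18, (np.float64(-1.16), 6)), (16, (np.float64(-0.9), 6)), (14, (np.float64(-1.0), 5)), (-14, (np.float64(-1.27), 6)), (-16, (np.float64(-1.35), 6)), (-18, (n
[... 1847 characters left out ...]
loat64(1.64), 6)), (-20, (np.float64(2.17), 7)), (-5, (np.float64(3.28), 9)), (10, (np.float64(-0.4), 2)), (25, (np.float64(-0.16), 14)), (40, (np.float64(0.13), 6)), (55, (np.float64(0.16), 7))]
right [(-50, (np.float64(0.11), 0)), (-38, (np.float64(nan), 0)), (-26, (np.float64(1.76), 0)), (-14, (np.float64(5.84), 0)), (-2, (np.float64(5.6), 0)), (10, (np.float64(2.69), 0)), (22, (np.float64(-0.63), 2)), (34, (np.float64(-1.3), 8)), (46, (np.float64(-1.82), 5)), (58, (np.float64(-0.28), 5))]ed.py:8: RuntimeWarning: invalid value encountered in scalar divide
  d=np.clip(-np.gradient(v),0,None);i=d.argmax();w=d[max(0,i-4):i+5];return round((t[max(0,i-4):i+5]*w).sum()/w.sum(),2),round(d.max())
```

The bracket edges haven't shifted and are square to within about 1 mm. The handle sits on its stop, and the arm is clear.

```bash
python3 -c "
from plant import *
print(hand_in())"
```

```text
the job is handed in; nothing more can be done
None
```

I seated the bracket against the lower and side pins and closed the clamp; its handle stayed down on its stop after release. The job was handed in at about 17 s of robot time, but the hand-in returned no verdict.

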